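# Dry a rinsed resonator can: peg it mouth down, hold the purge dial at its third click

### The job

The freshly rinsed silver-plated resonator can is draining in the wire rest: set it mouth down over the drying peg of the air station, fully home on its black seat, and let go of it. Then turn the station's red spring-return dial clockwise (seen from above) past its first two clicks to the third, full purge, and hold it there against its spring: the dial runs back by itself if let go, so finish while still holding it at the third click. Do not open the air before the can is on the peg, and leave the other things on the bench where they are.

Things in the scene. Friction and masses are not known exactly. Their poses are not given: they have to be found in the camera images.
- can: pale silvery resonator can: plain round cup 48 mm outside, 42 mm inside diameter, 80 mm long, one end closed, loose, 60 to 130 g. Origin at the centre of the closed end's outer face; z runs along its axis to the open mouth (mouth at z = +80 mm). It starts lying in the drain rest, mouth lower, towards the robot. Grasp it across its diameter, best 35 to 42 mm from the closed end
- can_mouth (a point): centre of the can's open mouth; z axis out of the mouth, as the can's
- drain_rest: fixed wire rest on a white drip tray (116 x 72 x 12 mm) that holds the can. Origin on the bench under the can's middle, whose axis is 70 mm above it and rises 40 degrees along +x (x: level, from mouth to closed end). V saddles of 6 mm wire carry it 9 mm from the mouth and 13 mm from the closed end, all lower than its axis; pins stop the rim: lift the can straight up
- peg_seat (a point): centre of the black round seat (68 mm across, top 30 mm above the bench) at the foot of the upright steel drying peg; z up. Above it: centring spigot 39 mm in diameter, 5 mm high; cone narrowing to 17 mm at 20 mm; peg 17 mm thick to its tip at 54 mm. The can is home with its rim on the seat, the peg inside, its closed end 80 mm above the seat
- station: fixed grey base of the air station, 100 x 264 mm plate on rubber feet, its top 24 mm above the bench; origin on the bench under its centre; x away from the robot, y to the peg's side. The peg stands at y = +75 mm, the dial's axis at y = -75 mm (both x = 0). A small gauge and copper tube between them stay below 66 mm
- dial_wing (a point): red wing handle of the spring-return dial: upright bar 66 mm long (its x), 14 mm wide (y), 30 mm high, white pointer line on its -x end. Origin on the dial's upright axis at the bar's foot, 71 mm above the bench; its top is at 101 mm; the disc under it, 63 mm across, has its top at 68 mm. It turns with the dial; at rest its axes are the station's
- valve_dial (a joint): dial angle, rad: 0 at rest (the start), growing clockwise seen from above. Clicks (spring plunger between rounded teeth) at 0.4, 0.8, 1.2; crest before the third at 1.0; stop at 1.32. The return spring takes 0.09 N m at rest, 0.18 N m at the third click, the clicks about 0.04 N m more; let go, it turns back to 0 from any click
- ipa_bottle: white pump-top solvent bottle, 66 mm across, 119 mm high; bystander, origin at the centre of its underside
- kapton_roll: amber roll of tape, 76 mm across, 12 mm high; bystander, origin at the centre of its underside
- marker_pen: blue and white marker pen, 135 mm long, lying; bystander, origin at its underside
- n_adaptor: silver coaxial adaptor standing on end, 20 mm across, 36 mm high; bystander, origin at the centre of its underside
- n_adaptor_2: second silver coaxial adaptor, the same; bystander
- tweezers: bright steel tweezers, 124 mm long, lying; bystander, origin at its underside

How it is judged:
On the way, in this order (a step that is already met when the one before it is completed fails the run):
1. the can is mouth down over the peg, fully home on the seat, and let go of (horizontal distance between can_mouth and peg_seat below 0.004 m and z of can_mouth in the frame of peg_seat between -0.003 and 0.003 m and angle between can's own z axis and vertical above 3.07 rad and contact force between each of the arm, the fingers and can below 0.05 N), for 0.3 s.
2. the dial is held at its third click (value of joint valve_dial above 1.09 rad and horizontal distance between can_mouth and peg_seat below 0.004 m and z of can_mouth in the frame of peg_seat between -0.003 and 0.003 m and angle between can's own z axis and vertical above 3.07 rad and contact force between any of the fingers, the arm and valve_dial above 1 N), for 0.5 s.
At the end, for the whole second after the job is handed in: The can stands mouth down over the peg, centred within 4 mm, its rim within 3 mm of the seat, upright within 4 degrees and touched by nothing of the robot; the dial stands past 1.09 rad (third click, 1.2, to the stop), at rest, with the robot pressing on its wing with over 1 N (all of step 2 and contact force between each of the arm, the fingers and can below 0.05 N and velocity of joint valve_dial between -0.1 and 0.1 rad/s); the arm keeps its last pose, push and grip.
It fails at once if the air is opened (dial at its first click or further) while the can is not home on the peg (value of joint valve_dial above 0.3 rad and not (horizontal distance between can_mouth and peg_seat below 0.006 m and z of can_mouth in the frame of peg_seat below 0.006 m and angle between can's own z axis and vertical above 3 rad)).
It fails at once if another thing on the bench is pushed more than 30 mm, or the bottle or a coaxial adaptor is tipped (distance of any of ipa_bottle, kapton_roll, marker_pen, n_adaptor, n_adaptor_2, tweezers from where it was at the start of the episode above 0.03 m or angle between any of ipa_bottle, n_adaptor, n_adaptor_2's own z axis and vertical above 0.5 rad).
It also fails if it takes over 54 s, if anything falls off the work surface, if the arm or the gripper's body presses on something with over 40 N, if the wrist force passes 120 N, or if a joint passes its speed limit or range.

### The arm

A 6-joint arm with a two-finger parallel gripper is mounted at the origin on a cart in front of the work surface, level with it; the furniture and walls round the work are solid. World frame = base frame: x ahead of the robot, y to its left, z up, the work surface at z = 0. Lengths are in m, angles in rad, forces in N, time in s.
With the tool pointing down it reaches from about 0.2 to 0.875 m from the base axis. Payload 3.4 kg.
Tool frame: the origin (TCP) lies on the centre line of the jaws, within the pads' length; the fingertips stand r.tip_reach ahead of it and the grasp point (between the pads) lies 11 mm behind it (r.tip_reach is the distance from the TCP to the fingertips, in m); z points along the fingers, y is the line along which they close (so a half turn about z gives the same grasp; the last joint's range is limited). The gripper opens to 94 mm and grips with 3 to 60 N. Pads are 16 mm wide; open, the fingers measure 119 mm over their backs; the gripper's body (75 mm by 177 mm) begins 78 mm behind the grasp point.
Start: joints at [-1.366, 0.276, 1.505, -0, 1.361, -0.121], TCP at [0.184, -0.545, 0.213] pointing down, gripper open.
Joint ranges: [-2.89, 2.89], [-0.75, 2.08], [0.22, 2.7], [-1.18, 4.32], [0.11, 2.71], [-2.7, 2.7]. Speed limits (rad/s): [2.57, 2.57, 3.14, 3.14, 3.14, 3.14].

### API

Orientations are given as a rotation vector (axis times angle).
In Python, from plant import r gives the robot as it stands. The module is installed in compiled form; this text tells all that it offers.
- The arm moves only by the shell command python3 -m inch 'ROWS' [FORCE]. ROWS is JSON, one flat list of numbers, 7 for each row, row after row: the turn, a rotation vector about the tool's x, y, z in rad, then the shift along the tool's x, y, z in m, then the closure, from 0 (fully open) to 1 (shut). A call has exactly 5 rows; each row shifts and turns the commanded pose from where the row before left it, along the tool's axes as they then stand; what a row does not reach is not made up. A row lasts 1/10 s, in which the tool goes at most 50 mm and 8.59 degrees, less where a joint would pass 70% of its speed; a pose out of reach is approached as far as the arm can. A call is refused whole if a number of a shift passes 0.05 or a number of a turn 0.15, either way. A call with a gripper value outside its range is refused whole. The fingers move at their own pace and stop on an object; FORCE is the grip in N (left out, the last holds). Time passes only in rows, so rows that do not move let the fingers close, or fill a call up. It gives the time, the measured TCP pose, the force, the opening and the grip force at its end, in the units of the state.
- r.get_obs(): the state, without advancing time (a new reading comes with each control period).
- r.grab_frame(name): name is "scene" or "top"; returns (picture, depth): 384x512x3 uint8, red, green, blue; 384x512 float32, m along the optical axis (not along the pixel's ray), 0 where there is no reading.
- r.camera_model(name): a dict with "fx", "fy", "cx", "cy" (pixels), "k1" (the pictures are not rectified: a ray, as slopes to the right and down, at radius r is drawn at 1 + k1 r^2 times it, then the intrinsics apply), "world_to_cam" (4x4, takes a point from world to camera coordinates). Camera axes: x right, y up, looking along -z (the intrinsics and any distortion apply to the point x, -y, -z); pixel columns grow to the right and rows downward; lengths in m; the calibration is good to about 2 mm. A picture is of the moment at which its call begins. camera_model takes no time and is no camera call.
- r.finish_job(): hands the job in; it is judged then, once.
The state is a dict: "clock": time; "joints": joint angles; "joint_velocities": joint speeds; "joint_efforts": joint torques, N m; "tcp_pos": TCP position; "ee_rot": TCP orientation; "wrist_force": force on the tool from outside, world axes, zero at the start; "wrist_torque": the same for the moment, N m; "width": finger opening in m; "finger_force": force on a finger pad.
Only numpy, scipy, OpenCV 4.12 (cv2) and the standard library are available. Lean on these libraries where they do the work, as an engineer would, in place of code of your own. Each camera call takes 0.05 s, during which the arm holds its last target. There are 200 camera calls.

## Working session

There is one attempt and no reset: what is moved stays moved. The work goes in short steps, Python scripts to look and compute and a shell command to move; the robot and the scene stay as the last step left them, time stands still between calls to the robot, and variables do not carry over. Pictures are saved under pics/ and viewed, at most 12 in all, crops included, and the job is handed in when it is done.

```bash
mkdir -p pics; python3 - <<'E'
from plant import r
import cv2,numpy as np
print(r.get_obs(), r.tip_reach)
for n in("scene","top"):
    p,d=r.grab_frame(n); m=r.camera_model(n); print(n,m)
    np.savez(n+"0.npz",p=p,d=d)
    cv2.imwrite(f"pics/{n}0.png",p[:,:,::-1])
E
```

```text
{'clock': 0.0, 'joints': array([-1.36598312e+00,  2.76611482e-01,  1.50608918e+00, -2.02678342e-05,
        1.36070351e+00, -1.20969161e-01]), 'joint_velocities': array([ 0.00031523, -0.00049675, -0.00107923, -0.00245691,  0.00230976,
        0.00051833]), 'joint_efforts': array([ 2.89503514e-03, -4.04576612e+01, -2.37225670e+01,  7.07310601e-02,
        3.43925098e-02, -1.21883036e-04]), 'tcp_pos': array([ 0.18392282, -0.54422213,  0.21261285]), 'ee_rot': array([-3.09821971e+00, -5.09190908e-01,  1.50272258e-04]), 'wrist_force': array([ 0.45416106,  0.13315379, -0.44616885]), 'wrist_torque': array([ 0.01135754, -0.04472102, -0.00522784]), 'finger_force': 0.0, 'width': 0.09403211031205164} 0.008
scene {'fx': 442.7050844484626, 'fy': 442.7050844484626, 'cx': 253.03968876535808, 'cy': 190.73217942201012, 'k1': 0.04392105726804347, 'world_to_cam': array([[ 0.82226038, -0.56911053, -0.00103465, -0.25956087],
       [ 0.23676327,  0.34042516,  0.90997465, -0.27554395],
       [-0.51752394, -0.74848107,  0.41466259, -0.69977152],
       [ 0.        ,  0.        ,  0.        ,  1.        ]])}
top {'fx': 447.95806030812906, 'fy': 447.95806030812906, 'cx': 262.6992425584914, 'cy': 193.48386372584818, 'k1': 0.06171137938473324, 'world_to_cam': array([[-0.02942677, -0.99938258, -0.01919689,  0.23393356],
       [ 0.98539296, -0.03222691,  0.16721884, -0.45358888],
       [-0.16773425, -0.01399577,  0.98573289, -1.02229773],
       [ 0.        ,  0.        ,  0.        ,  1.        ]])}
```

View pics/scene0.png

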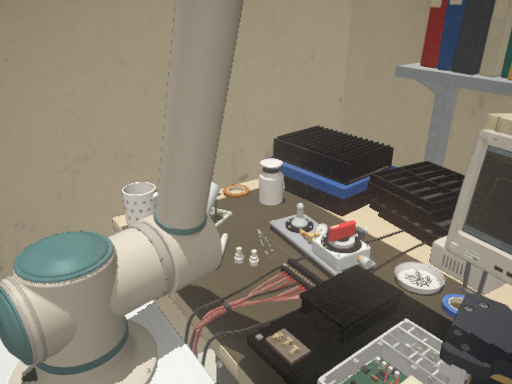

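View pics/top0.png

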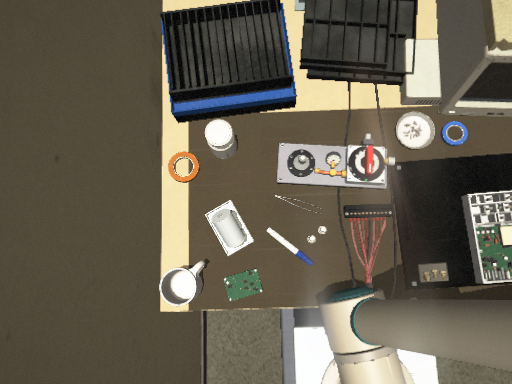

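The scene view shows the station at about (325,240), with the peg at (299,215) and the dial at (342,235). The arm hides the can. The top view shows the can in its rest at (230,228), the peg at (301,162), the dial at (367,162), the pen at (290,245), the tweezers at (298,203), the adaptors at (311,239) and (322,230), and the bottle at (221,138).

```bash
cat > h.py <<'E'
import numpy as np,cv2
from plant import r
def proj(n,P):
    m=r.camera_model(n);c=np.c_[np.atleast_2d(P),np.ones(len(np.atleast_2d(P)))]@m["world_to_cam"].T
    x=c[:,0]/-c[:,2];y=-c[:,1]/-c[:,2];s=1+m["k1"]*(x*x+y*y)
    return np.c_[m["fx"]*x*s+m["cx"],m["fy"]*y*s+m["cy"]]
def rays(n,uv):
    m=r.camera_model(n);uv=np.atleast_2d(uv).astype(float)
    K=np.array([[m["fx"],0,m["cx"]],[0,m["fy"],m["cy"]],[0,0,1]])
    q=cv2.undistortPoints(uv.reshape(-1,1,2),K,np.array([m["k1"],0,0,0.])).reshape(-1,2)
    R=m["world_to_cam"][:3,:3];o=-R.T@m["world_to_cam"][:3,3]
    return o,np.c_[q[:,0],-q[:,1],-np.ones(len(q))]@R
def cloud(n,d):
    v,u=np.mgrid[:384,:512];o,D=rays(n,np.c_[u.ravel(),v.ravel()])
    return (o+D*d.reshape(-1,1)).reshape(384,512,3)
def atz(n,uv,z):
    o,D=rays(n,uv);return o+D*((z-o[2])/D[:,2])[:,None]
def tri(a,ua,b,ub):
    o1,d1=rays(a,ua);o2,d2=rays(b,ub);d1,d2=d1[0],d2[0]
    s=np.linalg.lstsq(np.c_[d1,-d2],o2-o1,rcond=None)[0];p,q=o1+s[0]*d1,o2+s[1]*d2
    return (p+q)/2,np.linalg.norm(p-q)
E
python3 - <<'E'
from h import *
np.set_printoptions(precision=4,suppress=True)
T=np.load("top0.npz");C=cloud("top",T["d"])
for nm,(u,v) in dict(can=(230,228),peg=(302,159),seat=(290,162),plate=(283,172),wing=(367,160),bottle=(219,130),bench=(260,270),kap=(174,167),tw=(298,203)).items(): print(nm,C[v,u])
# heights map around
crop=cv2.resize(T["p"][195:262,195:262],None,fx=8,fy=8,interpolation=cv2.INTER_CUBIC)
crop2=cv2.resize(T["p"][135:195,270:400],None,fx=6,fy=6,interpolation=cv2.INTER_CUBIC)
out=np.zeros((536+0,800,3),np.uint8)
cv2.imwrite("pics/c1.png",crop[:,:,::-1]);cv2.imwrite("pics/c2.png",crop2[:,:,::-1])
S=np.load("scene0.npz")
cv2.imwrite("pics/c3.png",cv2.resize(S["p"][180:280,225:385],None,fx=5,fy=5,interpolation=cv2.INTER_CUBIC)[:,:,::-1])
E
```

```text
can [0.3758 0.2937 0.0972]
peg [0.5301 0.1266 0.086 ]
seat [0.5384 0.1514 0.0262]
plate [0.2824 0.2049 1.0881]
wing [ 0.5187 -0.0173  0.1019]
bottle [0.5955 0.3127 0.1182]
bench [0.2823 0.2321 0.0038]
kap [0.5397 0.4376 0.0081]
tw [0.4408 0.1346 0.0015]
```

View pics/c1.png

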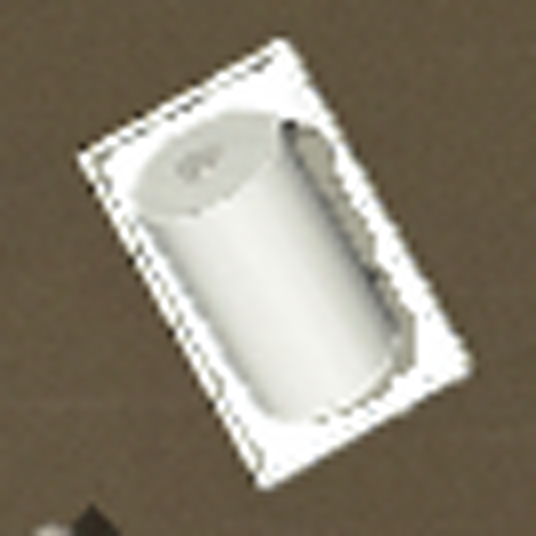

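View pics/c2.png

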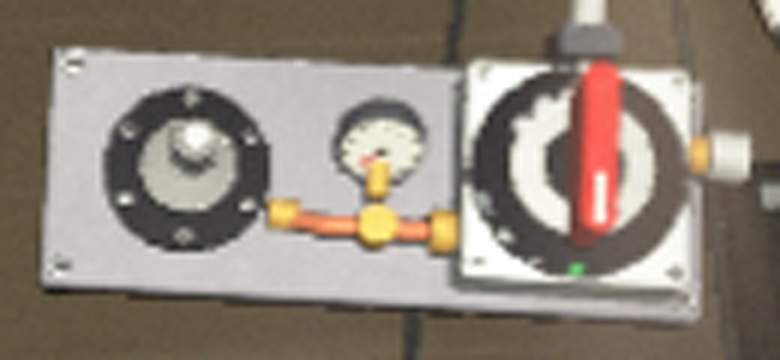

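View pics/c3.png

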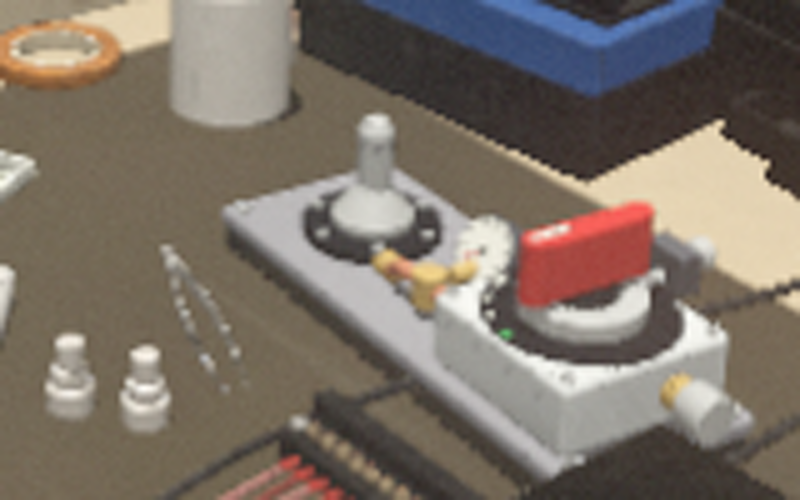

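The first crop shows the can's closed-end centre at about (205,165) and its mouth at about (340,390); in full pixels the axis runs (220.6,215.6) to (237.5,243.8). The second shows the seat centre near (188,168) and the red wing running (600,75) to (595,225), with its pointer end nearest the robot. The third confirms the peg tip at (376,118) and the seat ellipse at (372,222).

```bash
cat > meas.py <<'E'
from h import *
from scipy.optimize import least_squares
np.set_printoptions(precision=4,suppress=True)
T=np.load("top0.npz");C=cloud("top",T["d"]);p=T["p"].astype(int)
S=np.load("scene0.npz");CS=cloud("scene",S["d"])
# can
W=C[205:255,210:250].reshape(-1,3)
def fit(W,x0):
    sel=(W[:,2]>0.055)&(W[:,2]<0.13);Q=W[sel]
    def res(x,full=False):
        yaw,el=x[3],x[4];a=np.array([np.cos(yaw)*np.cos(el),np.sin(yaw)*np.cos(el),np.sin(el)])
        d=Q-x[:3];t=d@a;rr=np.linalg.norm(d-t[:,None]*a,axis=1)
        e=np.where(t>0.038-0.0, np.where(rr<.0235,t-.04,np.hypot(t-.04,rr-.024)), rr-.024)
        e=np.where((t>.034)&(rr<.0235)&(abs(t-.04)<abs(rr-.024)),t-.04,rr-.024)
        return e
    s=least_squares(res,x0,loss="soft_l1",f_scale=.002);return s.x,np.median(abs(res(s.x))),len(Q)
print("can mid,yaw,el",*fit(W,[.365,.285,.07,.55,.7]))
# tray corners
u=np.array([[285,38],[80,155],[265,488],[470,370]])/8+195
t=atz("top",u,.012);print("tray",t.mean(0),"yaw",np.arctan2(*((t[0]+t[1]-t[2]-t[3])[[1,0]])), np.linalg.norm(t[0]-t[3]),np.linalg.norm(t[0]-t[1]))
# station
for nm,ut,us in [("seat",[188,168],[372,222]),("tip",[196,133],[376,118])]:
    ut=np.array(ut)/6+[270,135];us=np.array(us)/5+[225,180];print(nm,tri("top",ut,"scene",us))
print("seat@.03",atz("top",np.array([188,168])/6+[270,135],.03),atz("scene",np.array([372,222])/5+[225,180],.03))
for n,c,im in (("top",C,p),("scene",CS,S["p"].astype(int))):
    red=(im[...,0]>130)&(im[...,1]<80)&(im[...,2]<80)&(c[...,2]>.094)&(c[...,2]<.112)&(abs(c[...,0]-.52)<.08)&(abs(c[...,1])<.1)
    q=c[red];rect=cv2.minAreaRect((q[:,:2]*1000).astype(np.float32));print(n,"wing",q.mean(0),len(q),rect)
    d=c[(abs(c[...,0]-.53)<.012)&(abs(c[...,1]-.127)<.012)&(c[...,2]>.06)&(c[...,2]<.1)];print("peg",n,d.mean(0),d[:,2].max(),len(d))
u=np.array([[55,48],[40,288],[700,318],[690,85]])/6+[270,135]
t=atz("top",u,.024);print("plate",t.mean(0),np.arctan2(*((t[0]-t[1])[[1,0]])),np.linalg.norm(t[0]-t[1]))
print("bottle",C[130,219],"bench",np.median(C[255:275,250:280].reshape(-1,3),0))
E
python3 meas.py
```

```text
can mid,yaw,el [0.3791 0.3011 0.0697 0.4892 0.7006] 0.0007170526190899574 794
tray [0.3847 0.3029 0.012 ] yaw 0.4878381230796626 0.11549575484416737 0.07119998549865968
seat (array([0.535 , 0.1238, 0.0288]), np.float64(0.001517093441511908))
tip (array([0.5354, 0.1245, 0.0838]), np.float64(0.0009959181968895391))
seat@.03 [[0.5341 0.1243 0.03  ]] [[0.5344 0.122  0.03  ]]
top wing [ 0.5287 -0.019   0.0986] 6 ((519.017333984375, -18.707857131958008), (1.7196564674377441, 58.440643310546875), 87.92229461669922)
peg top [0.5327 0.1268 0.0798] 0.08819467192657149 54
scene wing [ 0.5149 -0.0297  0.0969] 61 ((518.671875, -29.632762908935547), (10.925041198730469, 59.31889724731445), 76.8988037109375)
peg scene [0.5332 0.1209 0.0736] 0.08537177533901447 74
plate [0.5264 0.0512 0.024 ] -0.09566475156531155 0.10008201577260159
bottle [0.5955 0.3127 0.1182] bench [0.2947 0.2205 0.0035]
```

The can fit is good: middle (0.379, 0.301, 0.070), yaw 0.489, elevation 40°. The seat is at about (0.535, 0.124). I'll lift, swing over and then half-turn the wrist.

```bash
python3 -m inch '[0,0,0,0,0,-0.05,0, 0,0,0,0,0,-0.05,0, 0,0,0,0.05,0,0,0, 0,0,0,0.05,0,0,0, 0,0,0,0.05,0,0,0]' 25
python3 -m inch '[0,0,0,0.019,-0.046,0,0, 0,0,0,0.019,-0.046,0,0, 0,0,0,0.019,-0.046,0,0, 0,0,0,0.019,-0.046,0,0, 0,0,0,0.019,-0.046,0,0]' 
python3 -m inch '[0,0,0,0.019,-0.046,0,0, 0,0,0,0.019,-0.046,0,0, 0,0,0,0.019,-0.046,0,0, 0,0,0,0.019,-0.046,0,0, 0,0,0,0.019,-0.046,0,0]' 
python3 -m inch '[0,0,0,0.019,-0.046,0,0, 0,0,0,0.019,-0.046,0,0, 0,0,0,0.019,-0.046,0,0, 0,0,0,0.019,-0.046,0,0, 0,0,0,0.019,-0.046,0,0]' 
python3 -m inch '[0,0,-0.15,0,0,0,0, 0,0,-0.15,0,0,0,0, 0,0,-0.15,0,0,0,0, 0,0,-0.15,0,0,0,0, 0,0,-0.15,0,0,0,0]'
python3 -m inch '[0,0,-0.15,0,0,0,0, 0,0,-0.15,0,0,0,0, 0,0,-0.15,0,0,0,0, 0,0,-0.15,0,0,0,0, 0,0,-0.15,0,0,0,0]'
python3 -m inch '[0,0,-0.15,0,0,0,0, 0,0,-0.15,0,0,0,0, 0,0,-0.15,0,0,0,0, 0,0,-0.15,0,0,0,0, 0,0,-0.15,0,0,0,0]'
python3 -m inch '[0,0,-0.15,0,0,0,0, 0,0,-0.15,0,0,0,0, 0,0,-0.15,0,0,0,0, 0,0,-0.15,0,0,0,0, 0,0,-0.15,0,0,0,0]'
```

```text
clock: 0.6
tcp_pos: [0.3272, -0.4963, 0.3137]
ee_rot: [3.1, 0.507, 0.0]
wrist_force: [-0.2, -0.4, -0.3]
width: 0.094
finger_force: 0.0
clock: 1.1
tcp_pos: [0.3422, -0.2463, 0.313]
ee_rot: [-3.099, -0.509, 0.0]
wrist_force: [0.3, 0.5, 0.1]
width: 0.0939
finger_force: 0.0
clock: 1.6
tcp_pos: [0.3583, 0.0017, 0.3134]
ee_rot: [3.1, 0.508, 0.001]
wrist_force: [1.4, -0.1, 0.0]
width: 0.094
finger_force: 0.0
clock: 2.1
tcp_pos: [0.3746, 0.2502, 0.3133]
ee_rot: [3.099, 0.511, 0.0]
wrist_force: [1.0, 0.2, 0.8]
width: 0.094
finger_force: 0.0
clock: 2.6
tcp_pos: [0.375, 0.2482, 0.313]
ee_rot: [2.693, 1.618, -0.002]
wrist_force: [0.1, -0.7, -0.2]
width: 0.0941
finger_force: 0.0
clock: 3.1
tcp_pos: [0.375, 0.248, 0.313]
ee_rot: [-1.913, -2.491, 0.001]
wrist_force: [0.1, -0.1, -0.1]
width: 0.0938
finger_force: 0.0
clock: 3.6
tcp_pos: [0.375, 0.248, 0.313]
ee_rot: [-0.867, -3.019, 0.001]
wrist_force: [-0.7, 0.4, -0.2]
width: 0.0937
finger_force: 0.0
clock: 4.1
tcp_pos: [0.375, 0.248, 0.313]
ee_rot: [0.298, -3.126, 0.001]
wrist_force: [-0.9, 0.2, -0.3]
width: 0.0942
finger_force: 0.0
```

```bash
python3 -m inch '[0,0,-0.15,0,0,0,0, 0,0,-0.15,0,0,0,0, 0,0.085,0,0,0,0,0, 0,0.085,0,0,0,0,0, 0,0,0,0,0,0,0]'
cat >> h.py <<'E'
from scipy.spatial.transform import Rotation as Rot
np.set_printoptions(precision=4,suppress=True)
def state(grasp=None):
    o=r.get_obs();R=Rot.from_rotvec(o["ee_rot"]).as_matrix();print("clk",o["clock"],"tcp",o["tcp_pos"],"J",o["joints"],"w",o["width"]);print("x",R[:,0],"z",R[:,2],"F",o["wrist_force"])
    if grasp is not None: print("delta tool",R.T@(np.array(grasp)+.011*R[:,2]-o["tcp_pos"]))
    return o,R
E
python3 - <<'E'
from h import *
o,R=state([.3805,.3018,.071])
p,d=r.grab_frame("scene");np.savez("scene1.npz",p=p,d=d)
cv2.imwrite("pics/s1.png",p[:,:,::-1])
E
```

```text
clock: 4.6
tcp_pos: [0.3768, 0.2488, 0.3118]
ee_rot: [0.713, -2.887, 0.062]
wrist_force: [-0.6, -0.9, -0.3]
width: 0.0941
finger_force: 0.0
clk 4.6 tcp [0.3768 0.2488 0.3118] J [ 0.4362  0.148   1.4485 -0.0083  1.7176 -1.6191] w 0.09405335217917127
x [-0.872  -0.4584  0.1719] z [-0.1522 -0.08   -0.9851] F [-0.565  -0.8973 -0.265 ]
delta tool [-0.0689  0.0452  0.2434]
```

View pics/s1.png

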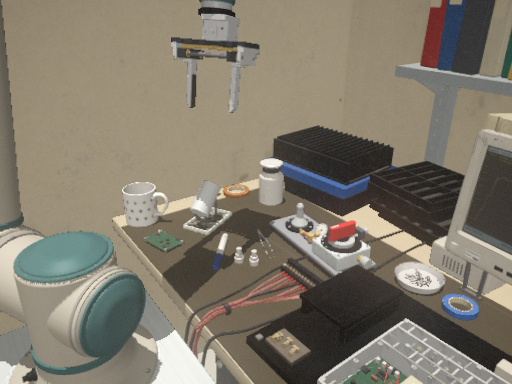

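The scene view now shows the can standing clear in its rest at (206,200), with the gripper above it. I'll cross-check the can in this second view, and the wing in both.

```bash
python3 - <<'E'
from h import *
from scipy.optimize import least_squares
C=cloud("scene",np.load("scene1.npz")["d"])
Q=C[175:225,185:230].reshape(-1,3);Q=Q[(Q[:,2]>.05)&(Q[:,2]<.13)&(np.hypot(Q[:,0]-.379,Q[:,1]-.301)<.06)]
def res(x):
    a=np.array([np.cos(x[3])*np.cos(x[4]),np.sin(x[3])*np.cos(x[4]),np.sin(x[4])]);d=Q-x[:3];t=d@a
    rr=np.linalg.norm(d-t[:,None]*a,axis=1);return np.where((t>.034)&(abs(t-.04)<abs(rr-.024)),t-.04,rr-.024)
s=least_squares(res,[.379,.301,.07,.489,.7],loss="soft_l1",f_scale=.002);print("can scene",s.x,len(Q),np.median(abs(res(s.x))))
# wing: model silhouette fit (x,y,yaw) in both views against red mask
M={}
for n,f in (("top","top0.npz"),("scene","scene1.npz")):
    h=cv2.cvtColor(np.load(f)["p"],cv2.COLOR_RGB2HSV);m=((h[...,0]<8)|(h[...,0]>172))&(h[...,1]>140)&(h[...,2]>60)
    c=proj(n,[[.5215,-.0256,.086]])[0];b=np.zeros_like(m);u,v=c.astype(int);b[v-28:v+28,u-28:u+28]=1;m=(m&(b>0)).astype(np.uint8)
    k,l,st,_=cv2.connectedComponentsWithStats(m);m=(l==1+np.argmax(st[1:,4])).astype(np.uint8);m=cv2.morphologyEx(m,cv2.MORPH_CLOSE,np.ones((5,5)));M[n]=m;print(n,m.sum())
def cost(x,ns=("top","scene")):
    B=np.array([[i*.033,j*.007,k] for i in(-1,1) for j in(-1,1) for k in(.071,.101)]);c,s_=np.cos(x[2]),np.sin(x[2])
    P=np.c_[x[0]+c*B[:,0]-s_*B[:,1],x[1]+s_*B[:,0]+c*B[:,1],B[:,2]];e=0
    for n in ns:
        im=np.zeros((384*4,512*4),np.uint8);hull=cv2.convexHull(((proj(n,P)+.5)*4).astype(np.int32));cv2.fillConvexPoly(im,hull,1)
        im=cv2.resize(im.astype(np.float32),(512,384),interpolation=cv2.INTER_AREA);e+=np.abs(im-M[n]).sum()
    return e
from scipy.optimize import minimize
for ns in (("top","scene"),("top",),("scene",)):
    q=minimize(cost,[.5215,-.0256,-.09],args=(ns,),method="Nelder-Mead",options=dict(initial_simplex=[[.5215,-.0256,-.09],[.53,-.0256,-.09],[.5215,-.017,-.09],[.5215,-.0256,.06]]));print("wing",ns,q.x,q.fun)
E
```

```text
can scene [0.3798 0.3    0.0696 0.4737 0.6943] 650 0.0010410030078310904
top 161
scene 354
wing ('top', 'scene') [ 0.5213 -0.0255  0.0809] 227.5625
wing ('top',) [ 0.5262 -0.0264 -0.199 ] 109.25
wing ('scene',) [ 0.5211 -0.0252  0.1107] 87.25
```

```bash
python3 -m inch '[0,0,0,-0.0345,0.0225,0,0, 0,0,0,-0.0345,0.0225,0,0, 0,0,0,0,0,0.05,0, 0,0,0,0,0,0.05,0, 0,0,0,0,0,0.04,0]'
python3 - <<'E'
from h import *
state([.3808,.3014,.071])
E
```

```text
clock: 5.15
tcp_pos: [0.3918, 0.3079, 0.1618]
ee_rot: [0.714, -2.889, 0.061]
wrist_force: [0.5, 0.7, -0.4]
width: 0.0938
finger_force: 0.0
clk 5.15 tcp [0.3918 0.3079 0.1618] J [ 0.5216  0.2945  1.6252  0.0063  1.3918 -1.5357] w 0.09375774642491075
x [-0.872  -0.4593  0.1693] z [-0.1497 -0.0789 -0.9856] F [ 0.5342  0.6907 -0.4249]
delta tool [-0.0027 -0.0006  0.1027]
```

```bash
python3 -m inch '[0,0,0,-0.0025,-0.0005,0.04,0, 0,0,0,0,0,0.04,0, 0,0,0,0,0,0.0225,0, 0,0,0,0,0,0,0, 0,0,0,0,0,0,0.5]' 25
python3 -m inch '[0,0,0,0,0,0,0.7, 0,0,0,0,0,0,0.7, 0,0,0,0,0,0,0.7, 0,0,0,0,0,0,0.7, 0,0,0,0,0,0,0.7]'
python3 - <<'E'
from h import *
state([.3808,.3014,.071])
E
```

```text
clock: 5.65
tcp_pos: [0.3807, 0.3012, 0.0632]
ee_rot: [0.714, -2.89, 0.06]
wrist_force: [0.1, 0.2, -0.1]
width: 0.0889
finger_force: 0.0
clock: 6.15
tcp_pos: [0.3806, 0.3018, 0.0627]
ee_rot: [0.713, -2.89, 0.059]
wrist_force: [-4.5, 7.5, 3.5]
width: 0.0493
finger_force: 4.4
clk 6.15 tcp [0.3806 0.3018 0.0627] J [ 0.5212  0.3708  1.7891  0.008   1.1509 -1.5372] w 0.04926808976928653
x [-0.8726 -0.4585  0.1686] z [-0.1497 -0.0775 -0.9857] F [-4.515   7.5187  3.5084]
delta tool [ 0.0014 -0.0004  0.0028]
```

```bash
python3 -m inch '[0,0,0,0,0,0,0.8, 0,0,0,0,0,0,0.8, 0,0,0,0,0,0,0.8, 0,0,0,0,0,0,0.8, 0,0,0,0,0,0,0.8]' 25
python3 -m inch '[0,0,0,0.0017,0,-0.01,0.8, 0,0,0,0.0034,0,-0.02,0.8, 0,0,0,0.0067,0,-0.04,0.8, 0,0,0,0.0067,0,-0.04,0.8, 0,0,0,0.0067,0,-0.04,0.8]'
python3 - <<'E'
from h import *
state()
E
```

```text
clock: 6.65
tcp_pos: [0.3802, 0.3025, 0.0626]
ee_rot: [0.713, -2.889, 0.057]
wrist_force: [-1.9, 4.9, 3.9]
width: 0.0475
finger_force: 25.0
clock: 7.15
tcp_pos: [0.3813, 0.3003, 0.2161]
ee_rot: [0.713, -2.889, 0.064]
wrist_force: [1.4, 1.0, -2.2]
width: 0.0477
finger_force: 25.0
clk 7.15 tcp [0.3813 0.3003 0.2161] J [ 0.5206  0.2391  1.5639  0.0039  1.509  -1.5348] w 0.0477434264801427
x [-0.8724 -0.4584  0.1696] z [-0.149  -0.081  -0.9855] F [ 1.433   1.0244 -2.18  ]
```

```bash
python3 -m inch '[0,-0.085,0,0,0,0,0.8, 0,-0.085,0,0,0,0,0.8, 0,0,0.12,0,0,0,0.8, 0,0,0.12,0,0,0,0.8, 0,-0.1,0,0,0,0,0.8]'
python3 -m inch '[0,-0.12,0,0,0,0,0.8, 0,-0.12,0,0,0,0,0.8, 0,-0.12,0,0,0,0,0.8, 0,-0.12,0,0,0,0,0.8, 0,-0.123,0,0,0,0,0.8]'
python3 -m inch '[0,0,0,0,0,0,0.8, 0,0,0,0,0,0,0.8, 0,0,0,0,0,0,0.8, 0,0,0,0,0,0,0.8, 0,0,0,0,0,0,0.8]'
python3 - <<'E'
from h import *
state()
for n in("scene","top"):
    p,d=r.grab_frame(n);np.savez(n+"2.npz",p=p,d=d)
    cv2.imwrite(f"pics/{n}2.png",p[:,:,::-1])
E
```

```text
clock: 7.65
tcp_pos: [0.3843, 0.3012, 0.2146]
ee_rot: [-0.365, 3.016, 0.016]
wrist_force: [0.1, 0.6, -0.4]
width: 0.0478
finger_force: 25.0
clock: 8.15
tcp_pos: [0.3816, 0.298, 0.2146]
ee_rot: [-0.296, 2.45, 0.096]
wrist_force: [0.5, -1.3, -0.8]
width: 0.0476
finger_force: 25.0
clock: 8.65
tcp_pos: [0.3838, 0.2997, 0.2149]
ee_rot: [-0.294, 2.454, 0.096]
wrist_force: [-0.6, 0.6, -0.3]
width: 0.048
finger_force: 25.0
clk 8.65 tcp [0.3838 0.2997 0.2149] J [ 0.7727 -0.1033  2.1572 -0.6249  0.5808 -0.5955] w 0.048028053220128396
x [-0.7599 -0.1864 -0.6227] z [ 0.6062  0.1426 -0.7824] F [-0.5543  0.6163 -0.2937]
```

View pics/scene2.png

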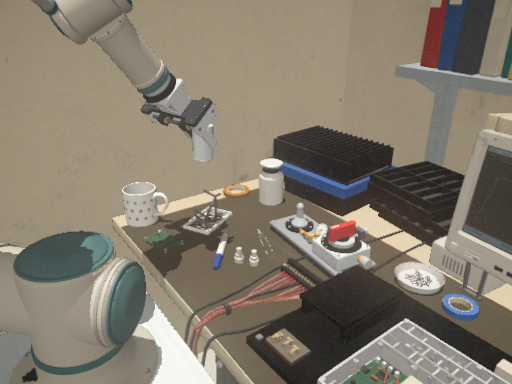

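The can is held nearly upright at (203,143) in the scene view, and the bench is undisturbed. I'll fit its axis in both views.

```bash
cat > canfit.py <<'E'
import sys
from h import *
from scipy.optimize import least_squares
def canfit(tag):
    o,R=state();g=o["tcp_pos"]-.011*R[:,2];L=[]
    for n in ("scene","top"):
        f=np.load(f"{n}{tag}.npz");c=cloud(n,f["d"]);q=c[(f["d"]>0)]
        col=f["p"][f["d"]>0].astype(int)
        d=q-g;k=(np.hypot(d[:,0],d[:,1])<.034)&(abs(d[:,2])<.055)&(col.min(1)>105)
        L.append((n,q[k]))
    def res(x,Q):
        a=np.array([x[3],x[4],1]);a/=np.linalg.norm(a);d=Q-x[:3];t=d@a;rr=np.linalg.norm(d-t[:,None]*a,axis=1)
        return np.where((t>-.006)&(abs(t)<abs(rr-.024)),t,rr-.024)   # x[:3] = closed-end centre
    for nm,Q in L+[("both",np.vstack([q for _,q in L]))]:
        s=least_squares(res,[*(g+[0,0,.038]),0,0],args=(Q,),loss="soft_l1",f_scale=.0015)
        a=np.r_[s.x[3:],1];a/=np.linalg.norm(a);print(nm,len(Q),"end",s.x[:3],"slope",s.x[3:],"mouth",s.x[:3]-.08*a,"med",np.median(abs(res(s.x,Q))))
    Rt=R.T;print("grasp",g)
if __name__=="__main__":canfit(sys.argv[1])
E
python3 canfit.py 2
python3 - <<'E'
from h import *
# expected can axis by kinematics: at grasp yaw .483 el .698, R_grasp
Rg=Rot.from_rotvec([.713,-2.889,.060]).as_matrix();a=np.array([np.cos(.482)*np.cos(.698),np.sin(.482)*np.cos(.698),np.sin(.698)])
o,R=state();b=R@Rg.T@a;print("kin axis",b); mid=np.array([.3795,.3005,.0697]);off=Rg.T@(mid-[.3804,.302,.0627]);print("mid now",o["tcp_pos"]+R@off,"end",o["tcp_pos"]+R@off+.04*b)
E
```

```text
clk 8.75 tcp [0.3833 0.2994 0.2145] J [ 0.7731 -0.1035  2.1582 -0.6253  0.5807 -0.5951] w 0.048036014599892894
x [-0.7601 -0.1869 -0.6224] z [ 0.6059  0.1425 -0.7827] F [ 0.4586 -0.8476 -0.1571]
scene 513 end [0.3792 0.2991 0.2578] slope [0.013  0.0403] mouth [0.3782 0.2958 0.1779] med 0.000961773867728017
top 673 end [0.3788 0.2988 0.2585] slope [0.0209 0.0247] mouth [0.3771 0.2969 0.1785] med 0.0010306595082162147
both 1186 end [0.3791 0.299  0.2584] slope [0.0146 0.0365] mouth [0.378  0.296  0.1785] med 0.0010211914671375462
grasp [0.3766 0.2979 0.2231]
clk 8.75 tcp [0.3833 0.2994 0.2145] J [ 0.7731 -0.1035  2.1582 -0.6253  0.5807 -0.5951] w 0.048036014599892894
x [-0.7601 -0.1869 -0.6224] z [ 0.6059  0.1425 -0.7827] F [ 0.4586 -0.8476 -0.1571]
kin axis [0.0291 0.011  0.9995]
mid now [0.3775 0.2971 0.218 ] end [0.3786 0.2975 0.258 ]
```

```bash
python3 -m inch '[-0.015,-0.027,0.018,0,0,0,0.8, 0,0,0,-0.0145,-0.034,0.0118,0.8, 0,0,0,-0.0145,-0.034,0.0118,0.8, 0,0,0,-0.0145,-0.034,0.0118,0.8, 0,0,0,-0.0145,-0.034,0.0118,0.8]'
python3 -m inch '[0,0,0,-0.0145,-0.034,0.0118,0.8, 0,0,0,-0.0145,-0.034,0.0118,0.8, 0,0,0,0,0,0,0.8, 0,0,0,0,0,0,0.8, 0,0,0,0,0,0,0.8]'
cat > shot.py <<'E'
import sys
from h import *
for n in("scene","top"):
    p,d=r.grab_frame(n);np.savez(n+sys.argv[1]+".npz",p=p,d=d)
E
python3 shot.py 3; python3 canfit.py 3
```

```text
clock: 9.25
tcp_pos: [0.4653, 0.2078, 0.2112]
ee_rot: [-0.28, 2.439, 0.126]
wrist_force: [-0.7, 0.3, -1.7]
width: 0.0481
finger_force: 25.0
clock: 9.75
tcp_pos: [0.5027, 0.1661, 0.2086]
ee_rot: [-0.282, 2.445, 0.127]
wrist_force: [-0.1, 0.5, -0.5]
width: 0.0473
finger_force: 25.0
clk 9.85 tcp [0.5026 0.1667 0.2089] J [ 0.1268 -0.0917  2.1745  0.2264  0.3869 -1.8552] w 0.04759936563229487
x [-0.7554 -0.1708 -0.6326] z [ 0.6115  0.1633 -0.7742] F [ 0.2891  0.7612 -1.8096]
scene 525 end [0.4989 0.1628 0.2108] slope [ 0.0234 -0.0175] mouth [0.4971 0.1642 0.1309] med 0.0009390196428545883
top 577 end [0.4963 0.1666 0.2528] slope [ 0.0121 -0.0302] mouth [0.4953 0.169  0.1728] med 0.001002905741294679
both 1102 end [0.4986 0.1637 0.2527] slope [0.0076 0.0034] mouth [0.498  0.1634 0.1727] med 0.001100175733900718
grasp [0.4959 0.1649 0.2174]
```

The wrist is near its straight position (j5 = 0.39) and gets closer as it lowers. I'll fit the kinematics from the logged poses and check which heading is feasible at the seat.

```bash
cat > kin.py <<'E'
from h import *
from scipy.optimize import least_squares
D=[([-1.36598,.27661,1.50609,-0.00002,1.3607,-.12097],[.1839,-.5442,.2126],[-3.0982,-.5092,.0002]),
([.4362,.148,1.4485,-.0083,1.7176,-1.6191],[.3768,.2488,.3118],[.713,-2.887,.062]),
([.5216,.2945,1.6252,.0063,1.3918,-1.5357],[.3918,.3079,.1618],[.714,-2.889,.061]),
([.5212,.3708,1.7891,.008,1.1509,-1.5372],[.3806,.3018,.0627],[.713,-2.89,.059]),
([.7729,-.1034,2.1577,-.6251,.5808,-.5953],[.3836,.2996,.2147],[-.294,2.454,.096]),
([.1268,-.0917,2.1745,.2264,.3869,-1.8552],[.5026,.1667,.2089],[-.282,2.445,.127])]
def fk(q,p):
    E=Rot.from_euler;R1=E("z",q[0]);R2=R1*E("y",q[1]);R3=R2*E("y",q[2]);R5=R3*E("z",-q[3] if SG else q[3])*E("y",q[4]);R6=R5*E("z",SJ*q[5]+np.pi/2*SK)
    pos=np.array([0,0,p[0]])+R1.apply([p[1],0,0])+R2.apply([0,0,p[2]])+R3.apply([p[3],0,p[4]])+R5.apply([0,0,p[5]])
    return pos,R6
def fitk(): return least_squares(lambda p:np.concatenate([fk(np.array(q),p)[0]-t for q,t,_ in D]),[.2,0,.4,0,.4,.2])
best=None
for SG in(0,1):
  for SJ in(1,-1):
    for SK in(-1,1):
      s=fitk();e=max((Rot.from_rotvec(w).inv()*fk(np.array(q),s.x)[1]).magnitude() for q,_,w in D)
      if best is None or e<best[0]: best=(e,SG,SJ,SK,s.x,abs(s.fun).max())
_,SG,SJ,SK,P,_=best
lo=np.array([-2.89,-.75,.22,-1.18,.11,-2.7]);hi=np.array([2.89,2.08,2.7,4.32,2.71,2.7])
def ik(pos,R,q0,wR=.1):
    f=lambda q:np.r_[fk(q,P)[0]-pos,wR*(R.inv()*fk(q,P)[1]).as_rotvec()]
    s=least_squares(f,np.clip(q0,lo+1e-3,hi-1e-3),bounds=(lo,hi));return s.x,np.linalg.norm(s.fun)
E
python3 - <<'E'
from kin import *
print(best)
o,R=state();R0=Rot.from_matrix(R);q=o["joints"];tcp=o["tcp_pos"]
c=np.array([.498,.1645]);off=tcp[:2]-c
for dyaw in range(0,-100,-10):
    Y=Rot.from_euler("z",np.radians(dyaw));of=Y.apply([*off,0]);qq=q;out=[]
    for dz in (0,-.05,-.1,-.143):
        qq,e=ik(np.array([.535,.1238,tcp[2]+dz])+of,Y*R0,qq if dz else np.array([q[0],q[1],q[2],-.6,.6,-.6]));out.append((round(e,4),qq[3:].round(2)))
    print(dyaw,out)
E
```

```text
(0.0014944935514317344, 0, 1, 1, array([0.137 , 0.0318, 0.5319, 0.0303, 0.3982, 0.3179]), np.float64(0.07489138307967302))
clk 9.85 tcp [0.5026 0.1667 0.2089] J [ 0.1268 -0.0917  2.1745  0.2264  0.3869 -1.8552] w 0.04759936563229487
x [-0.7554 -0.1708 -0.6326] z [ 0.6115  0.1633 -0.7742] F [ 0.2891  0.7612 -1.8096]
0 [(np.float64(0.0), array([ 0.08,  0.4 , -1.65])), (np.float64(0.0), array([ 0.13,  0.24, -1.71])), (np.float64(0.0016), array([ 0.37,  0.11, -1.95])), (np.float64(0.0079), array([ 1.09,  0.11, -2.7 ]))]
-10 [(np.float64(0.0), array([-0.34,  0.43, -1.06])), (np.float64(0.0), array([-0.51,  0.29, -0.88])), (np.float64(0.0), array([-1.01,  0.16, -0.37])), (np.float64(0.0059), array([-1.18,  0.12, -0.2 ]))]
-20 [(np.float64(0.0), array([-0.61,  0.54, -0.61])), (np.float64(0.0), array([-0.8 ,  0.42, -0.4 ])), (np.float64(0.0), array([-1.14,  0.33, -0.03])), (np.float64(0.0066), array([-1.18,  0.29,  0.01]))]
-30 [(np.float64(0.0), array([-0.74,  0.68, -0.31])), (np.float64(0.0), array([-0.89,  0.58, -0.13])), (np.float64(0.0), array([-1.11,  0.49,  0.13])), (np.float64(0.005)
[... 541 characters left out ...]
(np.float64(0.0), array([-0.9 ,  0.92,  0.43])), (np.float64(0.0), array([-0.97,  0.85,  0.55]))]
-70 [(np.float64(0.0), array([-0.74,  1.22,  0.31])), (np.float64(0.0), array([-0.77,  1.13,  0.4 ])), (np.float64(0.0), array([-0.82,  1.04,  0.5 ])), (np.float64(0.0), array([-0.87,  0.97,  0.6 ]))]
-80 [(np.float64(0.0), array([-0.7 ,  1.34,  0.41])), (np.float64(0.0), array([-0.72,  1.25,  0.49])), (np.float64(0.0), array([-0.75,  1.16,  0.58])), (np.float64(0.0), array([-0.78,  1.09,  0.66]))]
-90 [(np.float64(0.0), array([-0.65,  1.46,  0.51])), (np.float64(0.0), array([-0.66,  1.36,  0.58])), (np.float64(0.0), array([-0.68,  1.27,  0.66])), (np.float64(0.0), array([-0.7 ,  1.2 ,  0.72]))]
```

```bash
sed -i 's/R1.apply(\[p\[1\],0,0\])/R1.apply([p[1],p[6],0])/; s/\[.2,0,.4,0,.4,.2\])/[.2,0,.4,0,.4,.2,.068])/' kin.py
python3 - <<'E'
from kin import *
print(best)
o,R=state();R0=Rot.from_matrix(R);q=o["joints"];tcp=o["tcp_pos"]
c=np.array([.498,.1645]);off=tcp[:2]-c
for dyaw in range(0,-100,-15):
    Y=Rot.from_euler("z",np.radians(dyaw));of=Y.apply([*off,0]);qq=q;out=[]
    for dz in (0,-.05,-.1,-.143):
        qq,e=ik(np.array([.535,.1238,tcp[2]+dz])+of,Y*R0,qq if dz else np.array([q[0],q[1],q[2],-.6,.6,-.6]));out.append((round(e,4),qq[3:].round(2)))
    print(dyaw,out)
E
```

```text
(0.0014944935514317344, 0, 1, 1, array([0.137 , 0.0001, 0.6295, 0.0604, 0.4211, 0.3824, 0.0694]), np.float64(6.380648170417613e-05))
clk 9.85 tcp [0.5026 0.1667 0.2089] J [ 0.1268 -0.0917  2.1745  0.2264  0.3869 -1.8552] w 0.04759936563229487
x [-0.7554 -0.1708 -0.6326] z [ 0.6115  0.1633 -0.7742] F [ 0.2891  0.7612 -1.8096]
0 [(np.float64(0.0), array([ 0.44,  0.42, -2.17])), (np.float64(0.0), array([ 0.67,  0.29, -2.41])), (np.float64(0.0031), array([ 0.96,  0.17, -2.7 ])), (np.float64(0.0094), array([ 0.99,  0.11, -2.7 ]))]
-15 [(np.float64(0.0), array([-0.3 ,  0.39, -1.12])), (np.float64(0.0), array([-0.49,  0.24, -0.92])), (np.float64(0.0002), array([-1.18,  0.12, -0.22])), (np.float64(0.0074), array([-1.18,  0.11, -0.22]))]
-30 [(np.float64(0.0), array([-0.72,  0.59, -0.41])), (np.float64(0.0), array([-0.91,  0.48, -0.19])), (np.float64(0.0005), array([-1.18,  0.4 ,  0.11])), (np.float64(0.0072), array([-1.18,  0.37,  0.12]))]
-45 [(np.float64(0.0), array([-0.81,  0.82, -0.06])), (np.float64(0.0), array([-0.92,  0.73,  0.1 ])), (np.float64(0.0), array([-1.06,  0.65,  0.29])), (np.float64(0.0016), array([-1.18,  0.6 ,  0.44]))]
-60 [(np.float64(0.0), array([-0.79,  1.04,  0.17])), (np.float64(0.0), array([-0.85,  0.95,  0.28])), (np.float64(0.0), array([-0.93,  0.87,  0.41])), (np.float64(0.0), array([-1.01,  0.8 ,  0.54]))]
-75 [(np.float64(0.0), array([-0.73,  1.24,  0.34])), (np.float64(0.0), array([-0.77,  1.15,  0.42])), (np.float64(0.0), array([-0.81,  1.07,  0.52])), (np.float64(0.0), array([-0.85,  1.  ,  0.61]))]
-90 [(np.float64(0.0), array([-0.67,  1.42,  0.48])), (np.float64(0.0), array([-0.68,  1.33,  0.55])), (np.float64(0.0), array([-0.7 ,  1.24,  0.63])), (np.float64(0.0), array([-0.73,  1.17,  0.69]))]
```

The kinematics fit is now exact. Coming in with heading yawed about -70° keeps the wrist inside its ranges down to the seat, so I'll yaw about the vertical now.

```bash
python3 -m inch '[0.063,-0.002,0.0775,0,0,0,0.8, 0.063,-0.002,0.0775,0,0,0,0.8, 0.063,-0.002,0.0775,0,0,0,0.8, 0.063,-0.002,0.0775,0,0,0,0.8, 0.063,-0.002,0.0775,0,0,0,0.8]'
python3 -m inch '[0.063,-0.002,0.0775,0,0,0,0.8, 0.063,-0.002,0.0775,0,0,0,0.8, 0.063,-0.002,0.0775,0,0,0,0.8, 0.063,-0.002,0.0775,0,0,0,0.8, 0.063,-0.002,0.0775,0,0,0,0.8]'
python3 -m inch '[0.063,-0.002,0.0775,0,0,0,0.8, 0.063,-0.002,0.0775,0,0,0,0.8, 0,0,0,0,0,0,0.8, 0,0,0,0,0,0,0.8, 0,0,0,0,0,0,0.8]'
python3 shot.py 4; python3 canfit.py 4
python3 - <<'E'
from h import *
o,R=state()
Rg=Rot.from_rotvec([.713,-2.889,.060]).as_matrix();a=np.array([np.cos(.482)*np.cos(.698),np.sin(.482)*np.cos(.698),np.sin(.698)])
b=R@Rg.T@a;mid=np.array([.3795,.3005,.0697]);off=Rg.T@(mid-[.3804,.302,.0627]);m=o["tcp_pos"]+R@off
print("kin axis",b,"mouth",m-.04*b,"end",m+.04*b)
E
```

```text
clock: 10.35
tcp_pos: [0.4972, 0.1664, 0.2028]
ee_rot: [0.076, 2.481, -0.003]
wrist_force: [0.2, -0.6, -0.5]
width: 0.048
finger_force: 25.0
clock: 10.85
tcp_pos: [0.4969, 0.1673, 0.2025]
ee_rot: [0.673, 2.4, -0.224]
wrist_force: [0.2, 0.6, -0.1]
width: 0.048
finger_force: 25.0
clock: 11.35
tcp_pos: [0.497, 0.1654, 0.2022]
ee_rot: [0.908, 2.333, -0.313]
wrist_force: [-0.0, -0.1, -0.6]
width: 0.0476
finger_force: 25.0
clk 11.45 tcp [0.4971 0.165  0.2024] J [ 0.6353  0.1772  1.8892 -0.7612  1.0718  0.1854] w 0.04767449973919935
x [-0.5789  0.5329 -0.6172] z [ 0.4549 -0.4171 -0.7868] F [-0.491   0.1232 -0.9665]
scene 663 end [0.4947 0.1671 0.2462] slope [ 0.0131 -0.0184] mouth [0.4936 0.1686 0.1662] med 0.0007047871326529322
top 585 end [0.4935 0.1671 0.2464] slope [ 0.0253 -0.0048] mouth [0.4915 0.1675 0.1664] med 0.0010534129985246094
both 1248 end [0.4941 0.1672 0.2463] slope [ 0.0064 -0.0155] mouth [0.4936 0.1685 0.1663] med 0.000945338668805736
grasp [0.4921 0.1696 0.2111]
clk 11.45 tcp [0.4971 0.165  0.2024] J [ 0.6353  0.1772  1.8892 -0.7612  1.0718  0.1854] w 0.04767449973919935
x [-0.5789  0.5329 -0.6172] z [ 0.4549 -0.4171 -0.7868] F [-0.491   0.1232 -0.9665]
kin axis [ 0.0262 -0.0269  0.9993] mouth [0.4909 0.1696 0.166 ] end [0.493  0.1675 0.246 ]
```

```bash
python3 -m inch '[0,-0.023,0,0,0,0,0.8, 0,0,0,-0.0238,-0.0022,0.0187,0.8, 0,0,0,-0.0238,-0.0022,0.0187,0.8, 0,0,0,0.0185,0,0.0236,0.8, 0,0,0,0.0185,0,0.0236,0.8]'
python3 -m inch '[0,0,0,0,0,0,0.8, 0,0,0,0,0,0,0.8, 0,0,0,0,0,0,0.8, 0,0,0,0,0,0,0.8, 0,0,0,0,0,0,0.8]'
python3 shot.py 5; python3 canfit.py 5
python3 - <<'E'
from h import *
a=[cv2.resize(np.load(n+"5.npz")["p"][s],(390,390),interpolation=cv2.INTER_CUBIC) for n,s in(("scene",np.s_[165:245,260:340]),("top",np.s_[120:200,260:340]))]
cv2.imwrite("pics/c5.png",np.hstack(a)[:,:,::-1])
E
```

```text
clock: 11.95
tcp_pos: [0.5412, 0.1196, 0.1444]
ee_rot: [0.905, 2.308, -0.318]
wrist_force: [0.1, -0.9, -1.2]
width: 0.0477
finger_force: 25.0
clock: 12.45
tcp_pos: [0.5409, 0.1209, 0.1449]
ee_rot: [0.902, 2.31, -0.32]
wrist_force: [-0.1, -0.0, 0.4]
width: 0.0479
finger_force: 25.0
clk 12.55 tcp [0.5407 0.1207 0.1444] J [ 0.5159  0.2563  1.9759 -0.8909  0.8904  0.2667] w 0.0477519486662355
x [-0.5672  0.5238 -0.6355] z [ 0.4689 -0.429  -0.7721] F [-0.1043 -0.6351 -1.4851]
scene 659 end [0.5382 0.123  0.1888] slope [ 0.0028 -0.0081] mouth [0.5379 0.1237 0.1088] med 0.0007993455564391343
top 488 end [0.536  0.1227 0.1887] slope [-0.0007 -0.0029] mouth [0.536  0.123  0.1087] med 0.0011025423362425733
both 1147 end [0.5375 0.1231 0.1887] slope [-0.0054 -0.0075] mouth [0.538  0.1237 0.1087] med 0.0009648038679096888
grasp [0.5355 0.1255 0.1529]
```

View pics/c5.png

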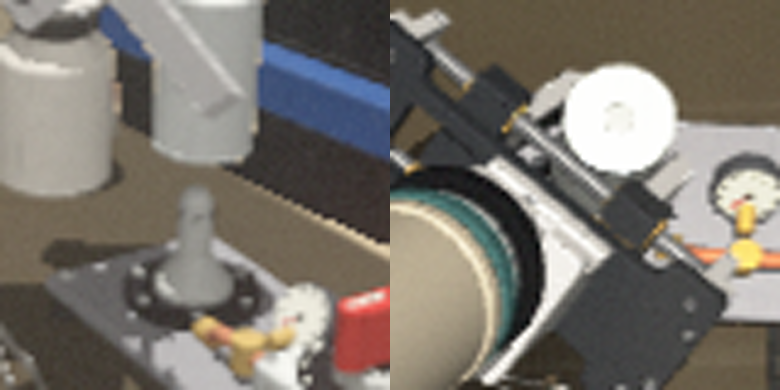

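The scene crop shows the can just above the peg, its centre about 1.2 px (about 2.5 mm) right of the peg line. The top crop shows the closed end at full pixel about (307,145). I'll shift about -2.5 mm in x and lower in stages.

```bash
python3 -m inch '[0,0,0,0.0014,-0.0017,-0.0012,0.8, 0,0,0,0.0095,0,0.0116,0.8, 0,0,0,0.0095,0,0.0116,0.8, 0,0,0,0.0095,0,0.0116,0.8, 0,0,0,0,0,0,0.8]'
python3 -m inch '[0,0,0,0.0032,0,0.0039,0.8, 0,0,0,0.0032,0,0.0039,0.8, 0,0,0,0.0032,0,0.0039,0.8, 0,0,0,0,0,0,0.8, 0,0,0,0,0,0,0.8]'
python3 shot.py 6; python3 canfit.py 6
```

```text
clock: 13.05
tcp_pos: [0.5367, 0.1198, 0.097]
ee_rot: [0.901, 2.314, -0.326]
wrist_force: [0.5, 0.5, 0.0]
width: 0.0479
finger_force: 25.0
clock: 13.55
tcp_pos: [0.5381, 0.1204, 0.0837]
ee_rot: [0.902, 2.311, -0.322]
wrist_force: [0.1, -0.2, -1.6]
width: 0.0477
finger_force: 25.0
clk 13.65 tcp [0.5382 0.1204 0.0838] J [ 0.5181  0.3436  2.0535 -1.0092  0.7963  0.4468] w 0.04774690104014024
x [-0.5676  0.5236 -0.6353] z [ 0.4681 -0.4295 -0.7723] F [-0.248   0.7313 -0.2388]
scene 657 end [0.5353 0.1222 0.1277] slope [ 0.    -0.023] mouth [0.5353 0.1241 0.0477] med 0.0009317771793279207
top 448 end [0.5343 0.1231 0.1279] slope [ 0.0094 -0.007 ] mouth [0.5335 0.1236 0.0479] med 0.0012037549003362411
both 1105 end [0.5352 0.1224 0.1278] slope [-0.     -0.0212] mouth [0.5352 0.1241 0.0478] med 0.0010711169873508898
grasp [0.533  0.1252 0.0923]
```

```bash
python3 -m inch '[0,0,0,0.0025,0,0.0031,0.8, 0,0,0,0.0025,0,0.0031,0.8, 0,0,0,0.0019,0,0.0023,0.8, 0,0,0,0,0,0,0.8, 0,0,0,0,0,0,0.8]'
python3 -m inch '[0,0,0,0.0012,0,0.0015,0.8, 0,0,0,0.0012,0,0.0015,0.8, 0,0,0,0,0,0,0.8, 0,0,0,0,0,0,0.8, 0,0,0,0,0,0,0.8]'
python3 shot.py 7; python3 canfit.py 7
```

```text
clock: 14.15
tcp_pos: [0.5384, 0.1207, 0.0725]
ee_rot: [0.902, 2.311, -0.321]
wrist_force: [0.8, 0.8, -0.8]
width: 0.048
finger_force: 25.0
clock: 14.65
tcp_pos: [0.5387, 0.1209, 0.0689]
ee_rot: [0.902, 2.311, -0.32]
wrist_force: [3.8, 1.9, -1.4]
width: 0.0477
finger_force: 25.0
clk 14.75 tcp [0.5387 0.1209 0.0689] J [ 0.5179  0.3683  2.0691 -1.0442  0.7741  0.4957] w 0.04771558750370465
x [-0.5678  0.5237 -0.6351] z [ 0.4688 -0.4285 -0.7724] F [ 3.9971  2.3272 -1.6562]
scene 652 end [0.5359 0.1229 0.1128] slope [ 0.008  -0.0167] mouth [0.5352 0.1243 0.0328] med 0.0008833998711677057
top 436 end [0.5353 0.1247 0.1128] slope [0.0308 0.0175] mouth [0.5328 0.1233 0.0328] med 0.0013397699998376304
both 1088 end [0.5355 0.123  0.1128] slope [ 0.0061 -0.016 ] mouth [0.5351 0.1243 0.0328] med 0.0010940632379936384
grasp [0.5335 0.1256 0.0774]
```

```bash
python3 -m inch '[0,0,0,-0.0003,0.0011,0.0002,0.8, 0,0,0,0.0011,0,0.0014,0.8, 0,0,0,0.0008,0,0.001,0.8, 0,0,0,0,0,0,0.8, 0,0,0,0,0,0,0.8]'
python3 shot.py 8; python3 canfit.py 8
```

```text
clock: 15.25
tcp_pos: [0.5392, 0.1207, 0.067]
ee_rot: [0.902, 2.309, -0.322]
wrist_force: [-1.7, 3.9, 8.2]
width: 0.0477
finger_force: 25.0
clk 15.35 tcp [0.5393 0.1207 0.067 ] J [ 0.5185  0.373   2.0702 -1.0507  0.7736  0.5044] w 0.047688023265271634
x [-0.5668  0.5229 -0.6366] z [ 0.4691 -0.4304 -0.7712] F [-2.5368  4.3495  8.3465]
scene 640 end [0.5365 0.1227 0.111 ] slope [ 0.0076 -0.0159] mouth [0.5359 0.1239 0.031 ] med 0.0008777712248844445
top 440 end [0.5352 0.1251 0.1113] slope [0.0091 0.0103] mouth [0.5345 0.1242 0.0313] med 0.0012605760849641904
both 1080 end [0.536  0.1229 0.111 ] slope [ 0.002  -0.0144] mouth [0.5358 0.124  0.031 ] med 0.0010377856707474917
grasp [0.5341 0.1254 0.0755]
```

The rim is on its seat (8 N upward, mouth at z ≈ 0.031). I'll release, and look before withdrawing.

```bash
python3 -m inch '[0,0,0,0,0,0,0.3, 0,0,0,0,0,0,0.2, 0,0,0,0,0,0,0.2, 0,0,0,0,0,0,0.2, 0,0,0,0,0,0,0.2]'
python3 -m inch '[0,0,0,0,0,0,0.2, 0,0,0,0,0,0,0.2, 0,0,0,0,0,0,0.2, 0,0,0,0,0,0,0.2, 0,0,0,0,0,0,0.2]'
python3 shot.py 9; python3 canfit.py 9
```

```text
clock: 15.85
tcp_pos: [0.5389, 0.1205, 0.0655]
ee_rot: [0.903, 2.311, -0.323]
wrist_force: [-0.1, -0.0, -0.9]
width: 0.0753
finger_force: 0.0
clock: 16.35
tcp_pos: [0.5392, 0.1208, 0.0658]
ee_rot: [0.902, 2.311, -0.322]
wrist_force: [-0.6, -0.2, 0.3]
width: 0.0751
finger_force: 0.0
clk 16.45 tcp [0.5392 0.1208 0.0658] J [ 0.5178  0.3745  2.0705 -1.0501  0.7716  0.5042] w 0.07518038701902426
x [-0.5679  0.5235 -0.6352] z [ 0.4678 -0.4296 -0.7724] F [-0.392   0.5814  0.4042]
scene 596 end [0.5368 0.1238 0.1108] slope [0.016  0.0002] mouth [0.5355 0.1237 0.0308] med 0.0007589700404703956
top 394 end [0.5353 0.1246 0.1108] slope [0.0171 0.0045] mouth [0.534  0.1243 0.0309] med 0.0010050848856794554
both 990 end [0.5366 0.1238 0.1108] slope [ 0.0168 -0.0002] mouth [0.5352 0.1238 0.0308] med 0.0008799060899068068
grasp [0.534  0.1256 0.0743]
```

The can is home (closed end at z ≈ 0.111, upright) and free. I'll back off along the fingers, bring the tool upright and yaw it to the wing.

```bash
python3 -m inch '[0,0,0,0,0,-0.02,0.2, 0,0,0,0,0,-0.03,0.2, 0,0,0,0,0,-0.05,0.2, 0,0,0,0,0,-0.05,0.2, 0,0,0,0,0,-0.05,0.2]'
python3 -m inch '[0,0.135,0,0,0,0,0.2, 0,0.135,0,0,0,0,0.2, 0,0.135,0,0,0,0,0.2, 0,0.135,0,0,0,0,0.2, 0,0.14,0,0,0,0,0.2]'
python3 -m inch '[0,0,-0.131,0,0,0,0, 0,0,-0.131,0,0,0,0, 0,0,-0.131,0,0,0,0, 0,0,-0.131,0,0,0,0, 0,0,-0.131,0,0,0,0]'
python3 shot.py a
python3 - <<'E'
from h import *
o,R=state([.5215,-.0256,.25]);print("y",R[:,1])
f=np.load("topa.npz");cv2.imwrite("pics/ta.png",cv2.resize(f["p"][130:200,270:400],None,fx=6,fy=6,interpolation=cv2.INTER_CUBIC)[:,:,::-1])
E
```

```text
clock: 16.95
tcp_pos: [0.4443, 0.2072, 0.2216]
ee_rot: [0.903, 2.312, -0.322]
wrist_force: [0.8, -0.7, 0.4]
width: 0.0753
finger_force: 0.0
clock: 17.45
tcp_pos: [0.4456, 0.2074, 0.2217]
ee_rot: [1.138, 2.923, 0.004]
wrist_force: [0.3, 0.7, -0.2]
width: 0.0753
finger_force: 0.0
clock: 17.95
tcp_pos: [0.4454, 0.2064, 0.2201]
ee_rot: [0.131, 3.133, -0.008]
wrist_force: [0.2, -0.8, 0.7]
width: 0.094
finger_force: 0.0
clk 18.05 tcp [0.4454 0.2065 0.2201] J [ 0.2978  0.1427  1.6653 -0.007   1.3293 -1.182 ] w 0.09400184785207774
x [-0.996   0.0892 -0.0066] z [ 0.0061 -0.0053 -1.    ] F [-0.1503  0.2586 -0.3709]
delta tool [-0.0967 -0.2246 -0.0172]
y [ 0.0893  0.996  -0.0047]
```

View pics/ta.png

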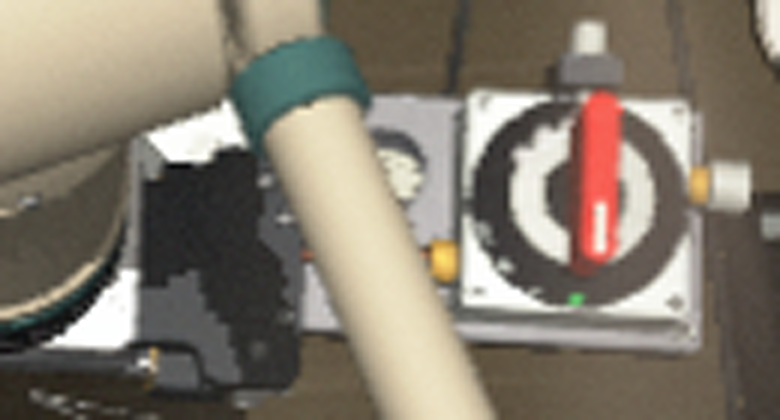

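The top crop shows the wing unmoved at rest: its top face runs from about (602,92) to (597,262) and the dark disc is centred at about (582,202). The arm hides the can in this view.

```bash
python3 - <<'E'
from h import *
k=np.array([270,130]);e=atz("top",np.array([[602,92],[597,262]])/6+k,.101);print(e,e.mean(0),np.arctan2(*(e[0]-e[1])[[1,0]]),np.linalg.norm(e[0]-e[1]))
print("disc",atz("top",np.array([[582,202]])/6+k,.068))
sc=np.array([[[518,238],[652,205]]])[0]/5+[225,180];print("scene top edge ends",atz("scene",sc,.101))
bx=atz("top",np.array([[470,92],[462,310],[697,318],[695,100]])/6+k,.066);print("box",bx,bx.mean(0))
E
```

```text
[[ 0.5525 -0.0271  0.101 ]
 [ 0.4874 -0.0209  0.101 ]] [ 0.52  -0.024  0.101] -0.09524692602092885 0.06542684381458179
disc [[ 0.5181 -0.0243  0.068 ]]
scene top edge ends [[ 0.4883 -0.0191  0.101 ]
 [ 0.5535 -0.0302  0.101 ]]
box [[ 0.564   0.0156  0.066 ]
 [ 0.4776  0.0238  0.066 ]
 [ 0.4715 -0.0653  0.066 ]
 [ 0.5576 -0.0708  0.066 ]] [ 0.5177 -0.0242  0.066 ]
```

```bash
python3 -m inch '[0,0,0,-0.0188,-0.0445,0,0.5, 0,0,0,-0.0188,-0.0445,0,0.5, 0,0,0,-0.0188,-0.0445,0,0.5, 0,0,0,-0.0188,-0.0445,0,0.5, 0,0,0,-0.0188,-0.0445,0,0.5]' 40
python3 -m inch '[0,0,0,0,0,0.04,0.5, 0,0,0,0,0,0.03,0.5, 0,0,0,0,0,0,0.5, 0,0,0,0,0,0,0.5, 0,0,0,0,0,0,0.5]'
python3 shot.py b;python3 - <<'E'
from h import *
o,R=state([.520,-.0243,.093])
f=np.load("sceneb.npz");cv2.imwrite("pics/sb.png",cv2.resize(f["p"][160:280,260:390],None,fx=5,fy=5,interpolation=cv2.INTER_CUBIC)[:,:,::-1])
E
```

```text
clock: 18.55
tcp_pos: [0.5196, -0.025, 0.222]
ee_rot: [0.144, 3.131, -0.007]
wrist_force: [0.4, 0.3, -0.1]
width: 0.0574
finger_force: 0.0
clock: 19.05
tcp_pos: [0.5212, -0.0234, 0.1536]
ee_rot: [0.14, 3.128, -0.008]
wrist_force: [0.1, 1.1, 0.8]
width: 0.0472
finger_force: 0.0
clk 19.15 tcp [ 0.5211 -0.0233  0.1537] J [-0.1755  0.2325  1.7218 -0.004   1.1764 -1.656 ] w 0.046775710932643044
x [-0.996   0.0886 -0.0105] z [ 0.0101 -0.0055 -0.9999] F [-0.3778  0.3355 -0.3109]
delta tool [ 0.0017 -0.0008  0.0717]
```

View pics/sb.png

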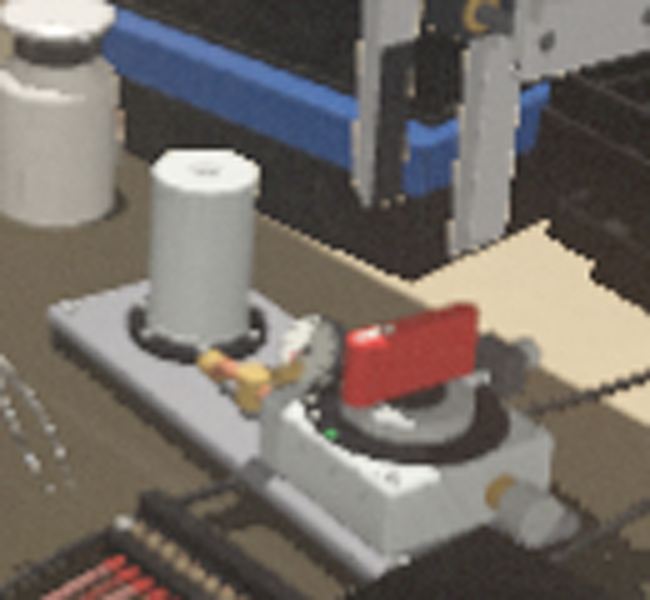

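The can stands fully home on the black seat (crop (200,250)), and the open fingers straddle the red wing (410,355) from above. I'll descend and grip the wing.

```bash
python3 -m inch '[0,0,0,0.0017,-0.0008,0.025,0.5, 0,0,0,0,0,0.025,0.5, 0,0,0,0,0,0.021,0.5, 0,0,0,0,0,0,0.5, 0,0,0,0,0,0,0.7]' 40
python3 -m inch '[0,0,0,0,0,0,0.9, 0,0,0,0,0,0,0.95, 0,0,0,0,0,0,1, 0,0,0,0,0,0,1, 0,0,0,0,0,0,1]'
python3 - <<'E'
from h import *
o,R=state([.520,-.0243,.093]);print(o["wrist_torque"],o["finger_force"])
E
```

```text
clock: 19.65
tcp_pos: [0.5194, -0.0244, 0.0819]
ee_rot: [0.139, 3.13, -0.008]
wrist_force: [-0.3, 0.1, -0.5]
width: 0.0421
finger_force: 0.0
clock: 20.15
tcp_pos: [0.5195, -0.0225, 0.0818]
ee_rot: [0.142, 3.129, -0.001]
wrist_force: [0.6, 6.3, 3.5]
width: 0.0139
finger_force: 40.0
clk 20.15 tcp [ 0.5195 -0.0225  0.0818] J [-0.1777  0.3007  1.8278  0.0007  1.0041 -1.6581] w 0.013878648079511854
x [-0.9958  0.0906 -0.009 ] z [ 0.0089 -0.001  -1.    ] F [0.563  6.2815 3.4579]
delta tool [-0.0008 -0.0017 -0.0002]
[ 1.1986 -0.2721 -0.0273] 40.000922083854675
```

```bash
python3 -m inch '[0,0,0,0,0.0018,0,1, 0,0,0.1,0,0,0,1, 0,0,0.1,0,0,0,1, 0,0,0.1,0,0,0,1, 0,0,0,0,0,0,1]' 50
python3 -m inch '[0,0,0.1,0,0,0,1, 0,0,0.1,0,0,0,1, 0,0,0.1,0,0,0,1, 0,0,0,0,0,0,1, 0,0,0,0,0,0,1]'
python3 - <<'E'
from h import *
o,R=state();print(o["wrist_torque"],np.arctan2(R[1,0],R[0,0]))
E
```

```text
clock: 20.65
tcp_pos: [0.5196, -0.022, 0.0818]
ee_rot: [0.606, 3.073, -0.003]
wrist_force: [0.5, 4.2, 5.0]
width: 0.0136
finger_force: 50.0
clock: 21.15
tcp_pos: [0.5198, -0.0216, 0.0818]
ee_rot: [1.056, 2.949, 0.0]
wrist_force: [0.5, 5.4, 5.7]
width: 0.0135
finger_force: 50.0
clk 21.15 tcp [ 0.5198 -0.0216  0.0818] J [-0.1743  0.301   1.8274 -0.0016  1.0036 -1.0567] w 0.013490239591783323
x [-0.7728  0.6346 -0.009 ] z [ 0.0092 -0.0029 -1.    ] F [0.5426 5.3522 5.7102]
[ 0.9511 -0.2409  0.1226] 2.454077612507394
```

```bash
python3 -m inch '[0,0,0.105,0.001,0.0012,0,1, 0,0,0.105,0,0,0,1, 0,0,0.105,0,0,0,1, 0,0,0,0,0,0,1, 0,0,0,0,0,0,1]'
python3 -m inch '[0,0,0.105,0,0,0,1, 0,0,0.105,0,0,0,1, 0,0,0.105,0,0,0,1, 0,0,0,0,0,0,1, 0,0,0,0,0,0,1]'
python3 shot.py c;python3 - <<'E'
from h import *
o,R=state();print(o["wrist_torque"],o["finger_force"],np.arctan2(R[1,0],R[0,0]),3.051-np.arctan2(R[1,0],R[0,0]))
a=[cv2.resize(np.load(n+"c.npz")["p"][s],(390,390),interpolation=cv2.INTER_CUBIC) for n,s in(("scene",np.s_[175:265,275:365]),("top",np.s_[125:215,290:380]))]
cv2.imwrite("pics/c.png",np.hstack(a)[:,:,::-1])
E
```

```text
clock: 21.65
tcp_pos: [0.5203, -0.0212, 0.0818]
ee_rot: [1.501, 2.747, 0.001]
wrist_force: [2.3, 2.1, 5.3]
width: 0.0138
finger_force: 50.0
clock: 22.15
tcp_pos: [0.5207, -0.0209, 0.0818]
ee_rot: [1.912, 2.479, 0.005]
wrist_force: [3.7, 4.5, 5.4]
width: 0.0134
finger_force: 50.0
clk 22.25 tcp [ 0.5207 -0.0209  0.0818] J [-0.1718  0.3013  1.8269 -0.0032  1.002  -0.4269] w 0.013591572929654745
x [-0.254   0.9672 -0.0072] z [ 0.0107 -0.0046 -0.9999] F [3.4273 4.6513 5.2543]
[ 0.5994 -0.3755  0.1945] 50.03106415271759 1.8276187957131327 1.2233812042868675
```

View pics/c.png

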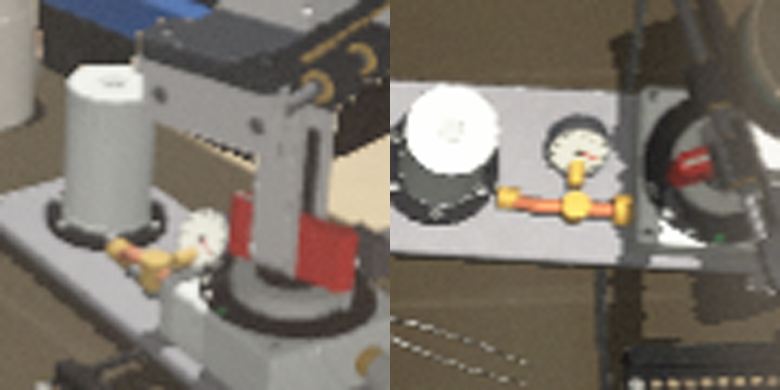

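The scene half shows the can undisturbed on its seat and the wing gripped and swung round about 70° (crop (290,245)). The top half shows the gauge needle has moved. The tool has turned 1.22 rad with 0.19 N m on the wrist, which matches the third click. I'll hold, check and hand in.

```bash
python3 -m inch '[0,0,0.02,0,0,0,1, 0,0,0,0,0,0,1, 0,0,0,0,0,0,1, 0,0,0,0,0,0,1, 0,0,0,0,0,0,1]'
python3 -m inch '[0,0,0,0,0,0,1, 0,0,0,0,0,0,1, 0,0,0,0,0,0,1, 0,0,0,0,0,0,1, 0,0,0,0,0,0,1]'
python3 - <<'E'
from h import *
o,R=state();print(o["wrist_torque"],o["finger_force"],3.051-np.arctan2(R[1,0],R[0,0]))
print(r.finish_job())
E
```

```text
clock: 22.75
tcp_pos: [0.5208, -0.0209, 0.0818]
ee_rot: [1.936, 2.459, 0.005]
wrist_force: [4.3, 3.9, 5.7]
width: 0.014
finger_force: 50.0
clock: 23.25
tcp_pos: [0.5208, -0.0209, 0.0818]
ee_rot: [1.936, 2.459, 0.005]
wrist_force: [3.7, 3.8, 5.3]
width: 0.0137
finger_force: 50.0
clk 23.25 tcp [ 0.5208 -0.0209  0.0818] J [-0.1718  0.3013  1.8269 -0.0031  1.0019 -0.4069] w 0.01366680235693165
x [-0.2346  0.9721 -0.007 ] z [ 0.0108 -0.0046 -0.9999] F [3.7016 3.752  5.3221]
[ 0.522  -0.4231  0.1871] 50.03219425678253 1.2434306237855655
the job is handed in; nothing more can be done
None
```

I handed the job in at 23.3 s: the can is home on the peg and let go, and the gripper is holding the dial at about 1.24 rad (worked out from the tool's turn), past the third click; no verdict came back.

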